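Park the optics rail in its bay behind the gas tap

ROBOT

A 6-joint arm with a two-finger parallel gripper is mounted at the origin on the work surface. World frame = base frame: x ahead of the robot, y to its left, z up, the work surface at z = 0. Lengths are in m, angles in rad, forces in N, time in s.
With the tool pointing down it reaches from about 0.35 to 0.975 m from the base axis. Payload 4.9 kg.
Tool frame: the origin (TCP) lies midway between the tips of the shut fingers; the grasp point (between the pads) lies 19 mm behind it; z points along the fingers, y is the line along which they close (so a half turn about z gives the same grasp; the last joint's range is limited). The gripper opens to 85 mm and grips with 20 to 120 N. Pads are 22 mm wide; open, the fingers measure 114 mm over their backs; the gripper's body (76 mm by 85 mm) begins 54 mm behind the grasp point. The pads swing forward as they close: fully open they stand 13 mm farther back than shut.
Start: joints at [-0.119, 0.053, 1.613, -0, 1.476, -0.119], TCP at [0.625, 0, 0.231] pointing down, gripper open.
Joint ranges: [-3.01, 3.01], [-1.01, 2.22], [0.06, 2.58], [-1.02, 4.17], [0.09, 2.62], [-3.14, 3.14]. Speed limits (rad/s): [2.57, 2.57, 3.14, 3.14, 3.14, 3.14].

INTERFACE

Orientations are given as a unit quaternion [w, x, y, z].
In Python, from plant import state, grab_frame, job_done, cut_out, place_of gives the robot as it stands.
- The arm moves only by the tool jog_arm, never from a script. Its argument "motion" is text: rows parted by semicolons, each of 7 numbers parted by spaces: the opening in per cent of the stroke, from 0 (shut) to 100 (fully open), then the shift along the tool's x, y, z as a fraction of full scale, then the turn, a rotation vector about the tool's x, y, z as a fraction of full scale. A call has exactly 5 rows; each row is the pose to reach, as a shift and turn from the pose commanded when the call began, along the tool's axes at that moment; what a row does not reach only later rows make up. Full scale, the value 1, is 50 cm for a shift and 1.5 rad for a turn. A row lasts 1/8 s, in which the tool goes at most 62.5 mm and 10.7 degrees, less where a joint would pass 70% of its speed; a pose out of reach is approached as far as the arm can. A call with a number of a shift or a turn outside -1 to 1 is refused whole. A call with a gripper value outside its range is refused whole. The fingers move at their own pace and stop on an object; the grip force is fixed at half the most. Time passes only in rows, so rows that repeat a pose let the fingers close, or fill a call up. It gives the time, the measured TCP pose, the force, the opening and the grip force at its end, in the units of the state.
- state(): the state, without advancing time (a new reading comes with each control period).
- grab_frame(name): name is "scene" or "side" or "wrist"; returns a dict with "color" (420x560x3 uint8, red, green, blue), "range_z" (420x560 float32, m along the optical axis (not along the pixel's ray), 0 where there is no reading), "intrinsics" (3x3 intrinsics, pixels), "world_from_camera" (4x4, takes a point from camera to world coordinates). Camera axes: x right, y up, looking along -z (the intrinsics and any distortion apply to the point x, -y, -z); pixel columns grow to the right and rows downward; lengths in m; the calibration is good to about 2 mm. A picture is of the moment at which its call begins.
- job_done(): hands the job in; it is judged then, once.
Trained networks look in the newest picture that a camera, given by its name, has taken for a name from the list of things; names that differ only in an ending like _2 or _b are one class to them, and where a whole thing is asked for, a point or a joint stands for the part that bears it (a point fixed in the world has none). Each returns a list of dicts, best first, with "p" (0 to 1); they miss things now and then, are a little off and sometimes report something else, mostly with a low value. They report only what shows in the picture. A call takes as long as a camera call. They do not tell look-alikes from the thing itself.
- cut_out(camera, thing): "pixels" (420x560 bool, what is visible of it).
- place_of(camera, thing): "at" ([x, y, z] in m, in world coordinates, good to about 4 mm: a listed point, or the origin of a listed thing).
The state is a dict: "time": time; "joint_pos": joint angles; "joint_vel": joint speeds; "joint_efforts": joint torques, N m; "tool_pos": TCP position; "tool_rot": TCP orientation; "contact_force": force on the tool from outside, world axes, zero at the start; "ft_torque": the same for the moment, N m; "gripper_width": opening from 0.0 (shut) to 1.0 (fully open); "grasp_force": force on a finger pad.
Only numpy, scipy, OpenCV 4.12 (cv2) and the standard library are available. Lean on these libraries where they do the work, as an engineer would, in place of code of your own. Each camera call takes 0.05 s, during which the arm holds its last target. There are 200 camera calls.

TASK

Put the aluminium optics rail away: push it along the bench into the wooden bay until no part of it sticks out of the open front. The gas tap blocks the straight way in, so angle the rail, work its left end in behind the tap and then push the right end in after it. Only push it gently with your fingertips, never grip it or lift it off the bench, leave the burner, dish and bottle where they stand, and take your hand away at the end.

Things in the scene. Friction and masses are not known exactly. Their poses are not given: they have to be found in the camera images.
- rail: Loose aluminium rail with a dark slot on top and grey plastic end caps, 260 mm long along its y, 30 mm wide along its x, 22 mm high, 0.3 to 0.55 kg, lying flat on the bench. Origin: centre of its underside. Its +y end is the left end as seen from the robot, its +x side faces away from the robot.
- rail_left (a point): Centre of the rail's left (+y) end face, 11 mm above its underside.
- rail_right (a point): Centre of the rail's right (-y) end face, 11 mm above its underside.
- bay: Fixed bay of three wooden battens 26 mm high on the bench; no floor of its own, so the rail slides on the bench itself. Origin: middle of the open front at bench level, the front faces the robot; +x points into the bay, +y along it to the left. Inside it is 300 mm long (y from -150 to +150 mm) and 75 mm deep (x from 0 to 75 mm). Side battens 18 mm thick (y 150 to 168 mm either side, x 0 to 75 mm), back batten 20 mm thick (x 75 to 95 mm).
- tap: Fixed white gas tap, an upright pillar 32 mm in diameter up to 46 mm high, its turning handle up to 61 mm, with a hose nozzle 8 to 12 mm thick that points to the left at 37 mm height and reaches 52 mm from the axis. Origin: on the axis, at bench level. It stands in front of the left half of the bay: its axis is 12 mm in front of the open front, 80 to 95 mm left of the bay's middle. The way in between it and the right batten is shorter than the rail.
- burner: Loose Bunsen burner on a round foot 76 mm in diameter, 125 mm high, on the left. Origin: centre of its underside. Not to be moved.
- dish: Loose shut petri dish 94 mm in diameter, 15 mm high, on the right. Origin: centre of its underside. Not to be moved.
- bottle: Loose amber bottle 60 mm in diameter, 130 mm high, beyond the right end of the bay. Origin: centre of its underside. Not to be moved.
Things that resemble listed ones, but are neither listed nor needed, are in the scene too. Several things have the shape of the tap; the one meant has the colours described above.

How it is judged:
By the outcome, as a careful person would: the job done as asked, in the order asked, and still so for the second after the job is handed in, with the robot touching nothing.
It also fails if it takes over 70 s, if anything falls off the work surface, if the arm or the gripper's body presses on something with over 40 N, if the wrist force passes 120 N, or if a joint passes its speed limit or range.

## Working session

There is one attempt and no reset: what is moved stays moved. The work goes in short steps, Python scripts to look and compute and a tool call to move; the robot and the scene stay as the last step left them, time stands still between calls to the robot, and variables do not carry over. Pictures are saved under pics/ and viewed, at most 10 in all, crops included, and the job is handed in when it is done.

Besides the shell and the picture viewer there is one more tool, called after "Emit:" in YAML: its name, and indented under it one key for each argument. jog_arm: Moves the arm, as the interface text tells. Shift numbers are shares of 50 cm and turn numbers shares of 1.5 rad, none past 1 either way. Its arguments: {"type":"object","properties":{"motion":{"type":"string"}},"required":["motion"]}

```bash
mkdir -p pics; ls; python3 - <<'E'
from plant import *
import cv2,numpy as np
s=state();print(s['time'],s['tool_pos'],s['tool_rot'])
for c in ['scene','side']:
    f=grab_frame(c);cv2.imwrite(f'pics/{c}0.png',f['color'][:,:,::-1])
    for t in ['rail','rail_left','rail_right','bay','tap','burner','dish','bottle']:
        print(c,t,[(round(float(d['p']),2),np.round(d['at'],3).tolist()) for d in place_of(c,t)][:4])
E
```

```text
pics
0.0 [6.24376723e-01 7.76945240e-05 2.30036676e-01] [-8.15054289e-04  7.07103793e-01  7.07109009e-01 -6.40719700e-04]
scene rail [(0.78, [0.449, -0.128, 0.0])]
scene rail_left [(0.74, [0.456, 0.006, 0.008])]
scene rail_right [(0.85, [0.449, -0.254, 0.016])]
scene bay [(0.21, [0.446, -0.255, 0.015])]
scene tap [(0.86, [0.543, 0.059, -0.0]), (0.81, [0.499, 0.18, -0.003]), (0.75, [0.408, 0.049, 0.0]), (0.57, [0.629, 0.229, -0.001])]
scene burner [(0.57, [0.394, 0.339, -0.003])]
scene dish [(0.67, [0.586, -0.42, -0.001])]
scene bottle [(0.62, [0.722, -0.308, 0.003])]
side rail [(0.89, [0.451, -0.122, -0.002])]
side rail_left [(0.7, [0.456, 0.008, 0.007])]
side rail_right [(0.89, [0.447, -0.255, 0.01])]
side bay []
side tap [(0.88, [0.542, 0.062, -0.002]), (0.76, [0.63, 0.229, 0.003]), (0.56, [0.404, 0.054, 0.001]), (0.55, [0.501, 0.181, -0.001])]
side burner []
side dish [(0.57, [0.585, -0.428, -0.001])]
side bottle [(0.66, [0.726, -0.308, -0.003])]
```

View pics/scene0.png

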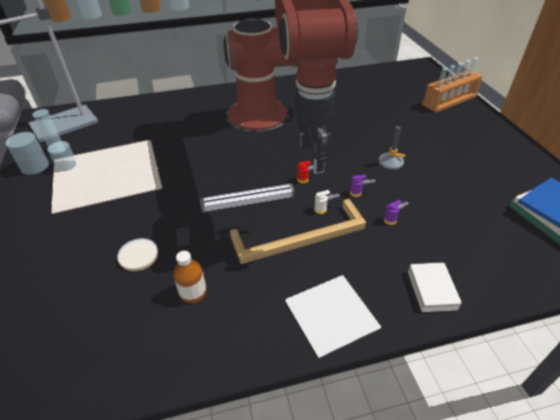

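View pics/side0.png

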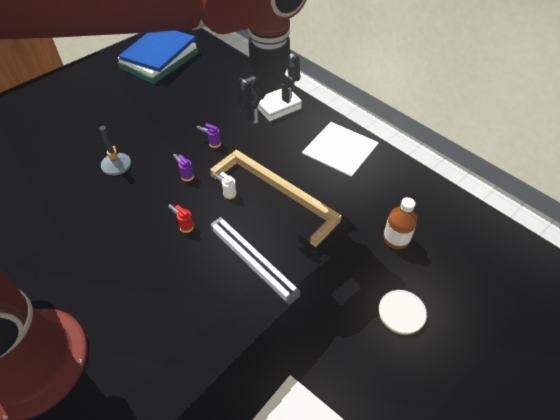

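The scene picture shows the white tap at (321,203), with red and purple look-alikes around it. The rail runs from (205,203) to (292,190), and the wooden bay's open side faces the robot. Next I'll fit the bay and rail poses from depth.

```bash
cat > h.py <<'E'
from plant import *
import cv2,numpy as np
from scipy.optimize import minimize
def cloud(f):
    K=f['intrinsics'];z=f['range_z'];v,u=np.mgrid[:z.shape[0],:z.shape[1]]
    P=np.stack([(u-K[0,2])/K[0,0]*z,-(v-K[1,2])/K[1,1]*z,-z],-1)
    T=f['world_from_camera'];W=P@T[:3,:3].T+T[:3,3];W[z==0]=np.nan
    return W
def rail(cams=('scene','side'),show=True):
    R=[]
    for c in cams:
        f=grab_frame(c);W=cloud(f);r=cut_out(c,'rail')
        if not r: print(c,'no rail');continue
        p=W[r[0]['pixels']];p=p[(p[:,2]>.015)&(p[:,2]<.032)]
        (cx,cy),(w,h),a=cv2.minAreaRect((p[:,:2]*1000).astype(np.float32))
        b=cv2.boxPoints(((cx,cy),(w,h),a));
        m=np.median(p[:,:2],0);d=np.linalg.svd(p[:,:2]-p[:,:2].mean(0))[2][0];d*=np.sign(d[1])
        t=(p[:,:2]-m)@d;n=np.array([d[1],-d[0]]);q=(p[:,:2]-m)@n
        lo,hi=np.percentile(t,[.5,99.5]);a0,a1=np.percentile(q,[2,98])
        C=m+d*(lo+hi)/2+n*(a0+a1)/2
        print(c,'rail p%.2f'%r[0]['p'],'C',C.round(4),'yaw',np.degrees(np.arctan2(-d[0],d[1])).round(2),'L %.3f W %.3f'%(hi-lo,a1-a0),'ends',(C+d*.13).round(3),(C-d*.13).round(3),[ (round(float(k['p']),2),np.round(k['at'],3)[:2].tolist()) for t in('rail_left','rail_right') for k in place_of(c,t)[:1]])
E
cat > bay.py <<'E'
from h import *
for c in ['scene','side']:
    f=grab_frame(c);W=cloud(f);h=cv2.cvtColor(f['color'],cv2.COLOR_RGB2HSV)
    m=(h[...,0]>8)&(h[...,0]<28)&(h[...,1]>70)&(W[...,2]>.02)&(W[...,2]<.033)&(W[...,0]>.45)&(W[...,0]<.75)&(abs(W[...,1]+.03)<.22)
    m=cv2.morphologyEx(m.astype(np.uint8),cv2.MORPH_OPEN,np.ones((2,2)))>0
    p=W[m][:,:2]
    def cost(v):
        s,k=np.sin(v[2]),np.cos(v[2]);d=p-v[:2];x=d[:,0]*k+d[:,1]*s;y=-d[:,0]*s+d[:,1]*k
        box=lambda cx,cy,hx,hy:np.hypot(np.maximum(abs(x-cx)-hx,0),np.maximum(abs(y-cy)-hy,0))-0
        D=np.minimum.reduce([box(.0375,.159,.0375,.009),box(.0375,-.159,.0375,.009),box(.085,0,.010,.168)])
        return np.minimum(D,.01).sum()*1000/len(p)
    best=min((minimize(cost,[x,y,a],method='Nelder-Mead',options=dict(xatol=1e-5,fatol=1e-5,initial_simplex=[[x,y,a],[x+.01,y,a],[x,y+.01,a],[x,y,a+.05]])) for x in(.54,.56,.58) for y in(-.05,-.03,-.01) for a in(-.1,0,.1)),key=lambda r:r.fun)
    print(c,len(p),best.x.round(4),best.fun.round(3))
    for d in cut_out(c,'tap'):
        q=W[d['pixels']]; q=q[q[:,2]>.01]; col=f['color'][d['pixels']].mean(0)
        print(col.round(),np.nanmedian(q,0).round(3),np.nanmin(q,0).round(3),np.nanmax(q,0).round(3))
rail()
E
python3 bay.py
```

```text
scene 1206 [ 0.54 -0.05 -0.1 ] nan
[101.  65. 115.] [0.509 0.177 0.041] [0.491 0.161 0.01 ] [0.52  0.229 0.063]
[156. 151. 142.] [0.548 0.06  0.042] [0.529 0.044 0.01 ] [0.56  0.108 0.063]
[150.  43.  30.] [0.412 0.048 0.041] [0.392 0.034 0.01 ] [0.424 0.078 0.063]
side 1275 [ 0.54 -0.05 -0.1 ] nan
[106.  66. 129.] [0.497 0.171 0.041] [0.483 0.16  0.01 ] [0.514 0.225 0.063]
[184. 181. 173.] [0.534 0.055 0.042] [0.523 0.042 0.01 ] [0.555 0.109 0.063]
[100.  65. 117.] [0.62  0.221 0.041] [0.608 0.206 0.011] [0.641 0.273 0.062]
[167.  63.  58.] [0.398 0.044 0.042] [0.386 0.033 0.01 ] [0.417 0.1   0.063]
scene no rail
side rail p0.79 C [ 0.45   -0.1257] yaw -1.25 L 0.259 W 0.030 ends [0.453 0.004] [ 0.447 -0.256] [(0.88, [0.459, 0.007]), (0.59, [0.447, -0.254])]
```

```bash
sed -i 's/p=W\[m\]\[:,:2\]/p=W[m][:,:2];p=p[np.isfinite(p).all(1)]/' bay.py; python3 bay.py | grep -v '\] \['
```

```text
scene 1199 [ 0.5645 -0.0269  0.0905] 0.13
side 1240 [ 0.559  -0.0298  0.0945] 0.028
```

```bash
python3 -c "
from h import *
rail()"
```

```text
scene rail p0.87 C [ 0.4541 -0.1255] yaw -1.54 L 0.257 W 0.031 ends [0.458 0.004] [ 0.451 -0.255] [(0.66, [0.457, 0.007]), (0.89, [0.447, -0.253])]
side rail p0.97 C [ 0.4498 -0.1263] yaw -1.23 L 0.257 W 0.029 ends [0.453 0.004] [ 0.447 -0.256] [(0.96, [0.457, 0.008]), (0.82, [0.445, -0.255])]
```

Emit:
jog_arm:
  motion: "0 -0.02 -0.11 0 0 0 0; 0 -0.04 -0.22 0 0 0 0; 0 -0.06 -0.33 0 0 0 0; 0 -0.08 -0.44 0.05 0 0 0; 0 -0.08 -0.44 0.14 0 0 0"

```text
time: 3.02
tool_pos: [0.4047, -0.0408, 0.1637]
tool_rot: [0.004, 0.708, 0.707, 0.002]
contact_force: [1.0, 1.0, 0.1]
gripper_width: 0.004
grasp_force: 0.0
```

Emit:
jog_arm:
  motion: "0 0 0 0.1 0 0 0; 0 0 0 0.2 0 0 0; 0 0 0 0.28 0 0 0; 0 0 0 0.295 0 0 0; 0 0 0 0.3 0 0 0"

```text
time: 3.65
tool_pos: [0.4057, -0.0402, 0.0121]
tool_rot: [0.0, 0.707, 0.707, 0.0]
contact_force: [-0.0, 0.0, 0.1]
gripper_width: 0.0
grasp_force: 0.0
```

Emit:
jog_arm:
  motion: "0 0 0.02 0 0 0 0; 0 0 0.04 0 0 0 0; 0 0 0.06 0 0 0 0; 0 0 0.08 0 0 0 0; 0 0 0.1 0 0 0 0"

```text
time: 4.28
tool_pos: [0.4558, -0.04, 0.0116]
tool_rot: [0.0, 0.707, 0.707, -0.0]
contact_force: [-3.6, 0.1, 4.6]
gripper_width: 0.003
grasp_force: 2.5
```

```bash
python3 -c "
from h import *
rail();print(state()['tool_pos'])"
```

```text
scene rail p0.91 C [ 0.4684 -0.1271] yaw -11.36 L 0.257 W 0.032 ends [0.494 0.   ] [ 0.443 -0.255] [(0.83, [0.495, 0.003]), (0.7, [0.442, -0.251])]
side rail p0.80 C [ 0.4626 -0.1419] yaw -12.05 L 0.228 W 0.029 ends [ 0.49  -0.015] [ 0.435 -0.269] [(0.76, [0.495, -0.0]), (0.93, [0.439, -0.252])]
[ 0.45462672 -0.03992854  0.01098161]
```

Emit:
jog_arm:
  motion: "0 0 0.02 0 0 0 0; 0 0 0.04 0 0 0 0; 0 0 0.06 0 0 0 0; 0 0 0.08 0 0 0 0; 0 0 0.09 0 0 0 0"

```text
time: 5.3
tool_pos: [0.5008, -0.0401, 0.0114]
tool_rot: [0.0, 0.707, 0.707, -0.0]
contact_force: [-1.2, 0.3, 1.9]
gripper_width: -0.002
grasp_force: 0.6
```

```bash
cat >> h.py <<'E'
B=np.array([.5615,-.028]);YB=.0925
ex=np.array([np.cos(YB),np.sin(YB)]);ey=np.array([-ex[1],ex[0]])
def tobay(p): d=np.asarray(p)-B; return np.array([d@ex,d@ey])
def frombay(q): return B+q[0]*ex+q[1]*ey
E
python3 -c "
from h import *
rail();print(state()['tool_pos'])"
```

```text
scene rail p0.71 C [ 0.4918 -0.1254] yaw -26.62 L 0.259 W 0.031 ends [ 0.55  -0.009] [ 0.434 -0.242] [(0.61, [0.55, -0.006])]
side rail p0.69 C [ 0.4839 -0.1349] yaw -27.24 L 0.237 W 0.029 ends [ 0.543 -0.019] [ 0.424 -0.251] [(0.92, [0.55, -0.007]), (0.84, [0.428, -0.24])]
[ 0.499851   -0.03996409  0.01131551]
```

Emit:
jog_arm:
  motion: "0 0.01 -0.06 0 0 0 0; 0 -0.04 -0.09 0 0 0 0.1; 0 -0.1 -0.1 0 0 0 0.2; 0 -0.132 -0.1 0 0 0 0.314; 0 -0.132 -0.1 0 0 0 0.314"

```text
time: 6.32
tool_pos: [0.45, -0.1067, 0.0116]
tool_rot: [0.0, 0.853, 0.523, 0.0]
contact_force: [-0.1, 0.0, 0.3]
gripper_width: -0.004
grasp_force: 0.0
```

Emit:
jog_arm:
  motion: "0 0 0.012 0 0 0 0; 0 0 0.024 0 0 0 0; 0 0 0.036 0 0 0 0; 0 0 0.044 0 0 0 0; 0 0 0.044 0 0 0 0"

```text
time: 6.95
tool_pos: [0.4699, -0.1159, 0.0112]
tool_rot: [-0.0, 0.852, 0.523, 0.0]
contact_force: [0.3, -0.1, 0.5]
gripper_width: 0.002
grasp_force: 0.3
```

```bash
python3 -c "
from h import *
rail();print(state()['tool_pos'])
f=grab_frame('scene');cv2.imwrite('pics/s2.png',f['color'][90:300,100:440,::-1].repeat(2,0).repeat(2,1))"
```

```text
scene rail p0.68 C [ 0.4969 -0.1272] yaw -26.73 L 0.258 W 0.032 ends [ 0.555 -0.011] [ 0.438 -0.243] [(0.93, [0.555, -0.01]), (0.79, [0.438, -0.244])]
side rail p0.72 C [ 0.4659 -0.1816] yaw -27.27 L 0.140 W 0.028 ends [ 0.525 -0.066] [ 0.406 -0.297] [(0.53, [0.584, -0.423]), (0.73, [0.433, -0.244])]
[ 0.46960373 -0.1160474   0.01134726]
```

View pics/s2.png

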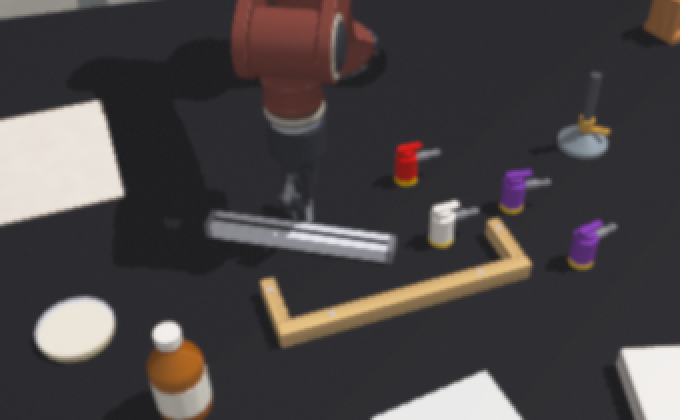

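The rail lies angled, with its left end at about (390,247) in the crop, right of and just beyond the white tap at (442,225). The finger touches the middle of its rear face. Next I'll push on the right end face.

Emit:
jog_arm:
  motion: "0 0 -0.06 0 0 0 0; 0 -0.12 -0.06 0 0 0 0; 0 -0.24 -0.06 0 0 0 0; 0 -0.34 -0.06 0 0 0 0; 0 -0.34 0.054 0 0 0 0"

```text
time: 8.02
tool_pos: [0.4123, -0.2813, 0.01]
tool_rot: [-0.001, 0.855, 0.519, -0.001]
contact_force: [0.5, -0.5, 1.1]
gripper_width: 0.0
grasp_force: 0.0
```

Emit:
jog_arm:
  motion: "0 0.03 0.002 0 0 0 0; 0 0.06 0.002 0 0 0 0; 0 0.09 0.002 0 0 0 0; 0 0.12 0.002 0 0 0 0; 0 0.14 0.002 0 0 0 0"

```text
time: 8.65
tool_pos: [0.4493, -0.2164, 0.0115]
tool_rot: [0.0, 0.852, 0.523, -0.0]
contact_force: [0.0, -1.6, -1.6]
gripper_width: 0.001
grasp_force: 0.6
```

```bash
python3 -c "
from h import *
rail();print(state()['tool_pos'])"
```

```text
scene rail p0.66 C [ 0.5152 -0.0925] yaw -27.02 L 0.259 W 0.031 ends [0.574 0.023] [ 0.456 -0.208] [(0.82, [0.573, 0.027])]
side rail p0.52 C [ 0.4892 -0.109 ] yaw -27.78 L 0.017 W 0.004 ends [0.55  0.006] [ 0.429 -0.224] []
[ 0.44911432 -0.2181367   0.01138289]
```

Emit:
jog_arm:
  motion: "0 0.026 0 0 0 0 0; 0 0.052 0 0 0 0 0; 0 0.078 0 0 0 0 0; 0 0.104 0 0 0 0 0; 0 0.12 0 0 0 0 0"

```text
time: 9.68
tool_pos: [0.4769, -0.1635, 0.0114]
tool_rot: [0.0, 0.852, 0.523, -0.0]
contact_force: [-0.6, -1.9, 1.0]
gripper_width: -0.003
grasp_force: 1.1
```

```bash
python3 -c "
from h import *
rail();print(state()['tool_pos'])"
```

```text
scene rail p0.88 C [ 0.5426 -0.0394] yaw -27.12 L 0.256 W 0.031 ends [0.602 0.076] [ 0.483 -0.155] [(0.74, [0.599, 0.078]), (0.65, [0.481, -0.153])]
side rail p0.47 C [ 0.5262 -0.0367] yaw -29.91 L 0.010 W 0.004 ends [0.591 0.076] [ 0.461 -0.149] []
[ 0.47623301 -0.16444208  0.0112008 ]
```

Emit:
jog_arm:
  motion: "0 -0.068 0 0 0 0 0; 0 -0.068 -0.1 0 0 0 0; 0 0.01 -0.1 0 0 0 0; 0 0.08 -0.1 0 0 0 0; 0 0.08 -0.09 0 0 0 0"

```text
time: 10.7
tool_pos: [0.4547, -0.1071, 0.0113]
tool_rot: [-0.0, 0.852, 0.524, 0.0]
contact_force: [-0.5, -0.1, 0.4]
gripper_width: -0.001
grasp_force: 0.0
```

Emit:
jog_arm:
  motion: "0 0 0.025 0 0 0 0; 0 0 0.045 0 0 0 0; 0 0 0.065 0 0 0 0; 0 0 0.085 0 0 0 0; 0 0 0.1 0 0 0 0"

```text
time: 11.32
tool_pos: [0.4995, -0.1315, 0.0113]
tool_rot: [-0.0, 0.853, 0.522, -0.0]
contact_force: [-1.2, 0.8, 1.3]
gripper_width: -0.004
grasp_force: 0.9
```

```bash
python3 -c "
from h import *
rail();print(state()['tool_pos'])"
```

```text
scene rail p0.90 C [ 0.5564 -0.0432] yaw -15.69 L 0.256 W 0.030 ends [0.592 0.082] [ 0.521 -0.168] [(0.58, [0.592, 0.086]), (0.57, [0.518, -0.165])]
side no rail
[ 0.49885575 -0.1308309   0.01120254]
```

Emit:
jog_arm:
  motion: "0 -0.008 -0.042 0 0 0 0; 0 -0.08 -0.027 0 0 0 -0.06; 0 -0.15 -0.013 0 0 0 -0.131; 0 -0.13 0.085 0 0 0 -0.131; 0 -0.13 0.085 0 0 0 -0.131"

```text
time: 12.25
tool_pos: [0.5094, -0.2095, 0.0117]
tool_rot: [0.001, 0.797, 0.604, 0.0]
contact_force: [-0.1, -0.0, 0.2]
gripper_width: -0.001
grasp_force: 0.0
```

Emit:
jog_arm:
  motion: "0 0.025 0 0 0 0 0; 0 0.05 0 0 0 0 0; 0 0.075 0 0 0 0 0; 0 0.1 0 0 0 0 0; 0 0.11 0 0 0 0 0"

```text
time: 12.88
tool_pos: [0.5223, -0.1542, 0.0113]
tool_rot: [0.0, 0.797, 0.604, -0.0]
contact_force: [-0.1, -0.6, -1.3]
gripper_width: -0.003
grasp_force: 0.6
```

```bash
python3 -c "
from h import *
rail();print(state()['tool_pos'])"
```

```text
scene rail p0.77 C [ 0.5634 -0.0205] yaw -15.82 L 0.257 W 0.031 ends [0.599 0.105] [ 0.528 -0.146] [(0.97, [0.6, 0.108]), (0.72, [0.526, -0.144])]
side rail p0.81 C [ 0.5561 -0.0286] yaw -16.59 L 0.115 W 0.028 ends [0.593 0.096] [ 0.519 -0.153] [(0.56, [0.562, -0.015]), (0.62, [0.524, -0.148])]
[ 0.52230772 -0.15551197  0.01137816]
```

Emit:
jog_arm:
  motion: "0 -0.06 0 0 0 0 0; 0 -0.06 -0.11 0 0 0 0; 0 0.01 -0.11 0 0 0 0; 0 0.08 -0.11 0 0 0 0; 0 0.08 -0.1 0 0 0 0"

```text
time: 13.9
tool_pos: [0.485, -0.1019, 0.0112]
tool_rot: [-0.0, 0.796, 0.605, -0.0]
contact_force: [-0.7, -0.2, 0.7]
gripper_width: -0.0
grasp_force: 0.0
```

Emit:
jog_arm:
  motion: "0 0.005 0.025 0 0 0 0; 0 0.01 0.05 0 0 0 0; 0 0.015 0.07 0 0 0 0; 0 0.02 0.09 0 0 0 0; 0 0.022 0.11 0 0 0 0"

```text
time: 14.52
tool_pos: [0.5415, -0.1076, 0.0112]
tool_rot: [-0.0, 0.797, 0.604, -0.0]
contact_force: [-1.7, -0.6, 2.5]
gripper_width: -0.003
grasp_force: 1.1
```

```bash
python3 -c "
from h import *
rail();print(state()['tool_pos'])"
```

```text
scene rail p0.82 C [ 0.5803 -0.0166] yaw -5.48 L 0.256 W 0.030 ends [0.593 0.113] [ 0.568 -0.146] [(0.78, [0.594, 0.115]), (0.55, [0.564, -0.143])]
side rail p0.95 C [ 0.5756 -0.0204] yaw -4.03 L 0.251 W 0.030 ends [0.585 0.109] [ 0.566 -0.15 ] [(0.65, [0.591, 0.114]), (0.83, [0.567, -0.146])]
[ 0.54064457 -0.10737664  0.01120278]
```

Emit:
jog_arm:
  motion: "0 0.006 0.016 0 0 0 0; 0 0.012 0.032 0 0 0 0; 0 0.018 0.048 0 0 0 0; 0 0.024 0.064 0 0 0 0; 0 0.027 0.07 0 0 0 0"

```text
time: 15.55
tool_pos: [0.579, -0.104, 0.0113]
tool_rot: [0.0, 0.797, 0.604, 0.0]
contact_force: [-0.9, -0.7, 0.8]
gripper_width: 0.003
grasp_force: 0.5
```

```bash
python3 -c "
from h import *
rail();print(state()['tool_pos'])"
```

```text
scene rail p0.59 C [ 0.5973 -0.0109] yaw 7.37 L 0.259 W 0.031 ends [0.581 0.118] [ 0.614 -0.14 ] [(0.69, [0.582, 0.122]), (0.7, [0.612, -0.137])]
side rail p0.80 C [ 0.5939 -0.0107] yaw 7.2 L 0.260 W 0.030 ends [0.578 0.118] [ 0.61 -0.14] [(0.9, [0.582, 0.121]), (0.7, [0.611, -0.142])]
[ 0.57819136 -0.10396867  0.01136773]
```

Emit:
jog_arm:
  motion: "0 -0.014 -0.04 0 0 0 0; 0 -0.028 -0.08 0 0 0 0; 0 -0.028 -0.08 -0.12 0 0 0; 0 -0.028 -0.08 -0.24 0 0 0; 0 -0.028 -0.2 -0.34 0 0 0"

```text
time: 16.58
tool_pos: [0.4919, -0.0946, 0.1758]
tool_rot: [0.003, 0.797, 0.604, 0.002]
contact_force: [-0.2, -0.2, 1.1]
gripper_width: -0.002
grasp_force: 0.0
```

Emit:
jog_arm:
  motion: "0 0 -0.1 0 0 0 0; 0 0 -0.1 0 0 0 0; 0 0 -0.1 0 0 0 0; 0 0 -0.1 0 0 0 0; 0 0 -0.1 0 0 0 0"

```text
time: 17.2
tool_pos: [0.4422, -0.0803, 0.1712]
tool_rot: [-0.0, 0.797, 0.604, -0.0]
contact_force: [0.1, 0.1, -0.5]
gripper_width: -0.003
grasp_force: 0.0
```

```bash
python3 bay.py | grep -v '\] \['; python3 -c "
from h import *
rail()
for c in('scene','side'):
  for t in ('burner','dish','bottle'): print(t,[np.round(k['at'],3).tolist() for k in place_of(c,t)[:1]])
f=grab_frame('scene');cv2.imwrite('pics/s3.png',f['color'][90:300,100:440,::-1].repeat(2,0).repeat(2,1))"
```

```text
scene 1216 [ 0.5643 -0.0274  0.0855] 0.136
side 914 [ 0.5591 -0.0297  0.0967] 0.045
scene rail p0.68 C [ 0.5974 -0.0112] yaw 7.45 L 0.259 W 0.031 ends [0.581 0.118] [ 0.614 -0.14 ] [(0.94, [0.582, 0.121]), (0.75, [0.615, -0.142])]
side rail p0.65 C [ 0.5983 -0.0471] yaw 7.44 L 0.186 W 0.030 ends [0.581 0.082] [ 0.615 -0.176] [(0.92, [0.609, -0.139])]
burner []
dish [[0.587, -0.423, -0.004]]
bottle [[0.72, -0.306, -0.001]]
burner [[0.393, 0.338, 0.002]]
dish [[0.585, -0.426, 0.002]]
bottle [[0.726, -0.304, -0.001]]
```

View pics/s3.png

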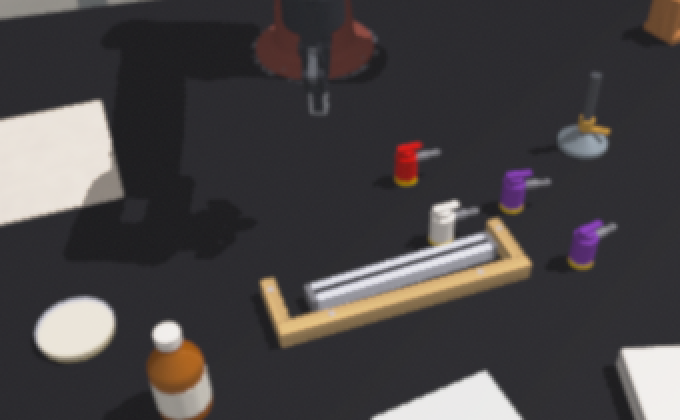

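The rail now lies fully inside the bay, from (308,292) to (492,250) in the crop, behind the white tap. The hand is clear, and the burner, dish and bottle have not moved.

```bash
python3 -c "
from plant import *
print(job_done())"
```

```text
the job is handed in; nothing more can be done
None
```

The rail is fully inside the bay, about 16 mm behind the open front at its nearest point; the burner, dish and bottle have not moved, the hand is clear, and the job was handed in after about 18 s of robot time.

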